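Discard the used vial and hold the syringe up to the check camera

ROBOT

A 7-joint arm with a two-finger parallel gripper is mounted at the origin on a cart in front of the work surface, level with it; the furniture and walls round the work are solid. World frame = base frame: x ahead of the robot, y to its left, z up, the work surface at z = 0. Lengths are in m, angles in rad, forces in N, time in s.
With the tool pointing down it reaches from about 0.4 to 0.85 m from the base axis. Payload 10.4 kg.
Tool frame: the origin (TCP) lies on the centre line of the jaws, within the pads' length; the fingertips stand 22 mm ahead of it and the grasp point (between the pads) lies 3 mm ahead of it; z points along the fingers, y is the line along which they close (so a half turn about z gives the same grasp; the last joint's range is limited). The gripper opens to 87 mm and grips with 3 to 60 N. Pads are 19 mm wide; open, the fingers measure 117 mm over their backs; the gripper's body (75 mm by 190 mm) begins 51 mm behind the grasp point.
Start: joints at [-1.229, 0.332, -0.065, 1.46, 0.022, 1.35, -0.088], TCP at [0.223, 0.584, 0.245] pointing down, gripper open.
Joint ranges: [-2.6, 2.6], [-0.5, 2.12], [-1.47, 1.34], [0.16, 2.42], [-1.27, 4.41], [0.06, 2.06], [-2.6, 2.6]. Speed limits (rad/s): [2.22, 2.22, 2.79, 2.79, 3.14, 3.14, 3.14].

INTERFACE

Orientations are given as a unit quaternion [x, y, z, w].
In Python, from bench import r gives the robot as it stands.
- The arm moves only by the tool inch_along, called by a JSON object that holds its "fn" and its "kwargs". Schema: {"type":"object","properties":{"moves":{"type":"object","properties":{"sx":{"type":"array","items":{"type":"number"},"minItems":1,"maxItems":12},"sy":{"type":"array","items":{"type":"number"},"minItems":1,"maxItems":12},"sz":{"type":"array","items":{"type":"number"},"minItems":1,"maxItems":12},"rz":{"type":"array","items":{"type":"number"},"minItems":1,"maxItems":12},"aperture":{"type":"array","items":{"type":"number"},"minItems":1,"maxItems":12}},"additionalProperties":false,"required":["sx","sy","sz","rz","aperture"]},"squeeze":{"type":"number"},"only":{"type":"string"},"quiet":{"type":"boolean"},"lines":{"type":"string"}},"required":["moves"],"additionalProperties":false}. moves is an object with one list for each field, all of the same length, 1 to 12, a row being the entries at one place: sx, sy, sz (the shift in normalised numbers (1 is 0.75 m)), rz (a turn about the tool's z in parts of the range, where 1.0 means 2 rad), aperture (the finger opening in m); each row is the pose to reach, as a shift and turn from the pose commanded when the call began, along the tool's axes at that moment; what a row does not reach only later rows make up. A row lasts 1/10 s, in which the tool goes at most 0.05 m and 0.15 rad, less where a joint would pass 70% of its speed; a pose out of reach is approached as far as the arm can. The fingers move at their own pace and stop on an object; squeeze is the grip in N (left out, the last holds). Time passes only in rows, so rows that do not move let the fingers close. The tool returns the time, the measured TCP pose, the force, the opening and the grip force at its end. only (a regular expression) keeps the lines of the reply that match it, lines (a string "A,B") keeps lines A to B, and quiet returns only ok. Input that does not fit is refused with a message, and nothing moves.
- r.read_state(): the state, without advancing time (a new reading comes with each control period).
- r.camera(name): name is "scene" or "top"; returns a dict with "img" (480x640x3 uint8, red, green, blue), "fx", "fy", "cx", "cy" (pixels), "k1" (the pictures are not rectified: a ray, as slopes to the right and down, at radius r is drawn at 1 + k1 r^2 times it, then the intrinsics apply), "pose" (4x4, takes a point from camera to world coordinates). Camera axes: x right, y down, z forward; pixel columns grow to the right and rows downward; lengths in m; the calibration is good to about 2 mm. A picture is of the moment at which its call begins. There is no depth.
- r.close_job(): hands the job in; it is judged then, once.
The state is a dict: "time": time; "joint_positions": joint angles; "joint_vel": joint speeds; "joint_torque": joint torques, N m; "ee_pos": TCP position; "eef_rot": TCP orientation; "ft_force": force on the tool from outside, world axes, zero at the start; "torque": the same for the moment, N m; "width": finger opening in m; "grip_force": force on a finger pad.
Only numpy, scipy, OpenCV 4.12 (cv2) and the standard library are available. Lean on these libraries where they do the work, as an engineer would, in place of code of your own. Each camera call takes 0.05 s, during which the arm holds its last target. There are 200 camera calls.

TASK

Drop the used vial, the one with the red cap, into the open yellow sharps container. Then pick the syringe out of the blue tray and show it to the check camera: hold it still in the air 15 cm straight in front of the lens, at lens height, with the middle of its barrel centred, the syringe level and square across the camera's view and its needle cap pointing to the robot's left. Finish while still holding it there, and leave the blue-capped vial, the camera, the mouse and the highlighter as they are.

Things in the scene. Friction and masses are not known exactly. Their poses are not given: they have to be found in the camera images.
- red_vial: used glass medicine vial with red cap and red band, standing in the tray; 22 mm diameter, 47 mm tall (the full-width body is the lower 38 mm, only that part can be gripped); origin at the centre of its underside, z up
- blue_vial: vial of the same size with blue cap and band, standing in the tray; stays upright where it is; origin at the centre of its underside
- syringe: capped 2.5 ml syringe lying in the tray, 170 x 24 x 16 mm; its y axis runs along it, needle cap towards -y, plunger towards +y, z up; origin half way along, at the underside, 8 mm below its axis. Grip across the clear barrel, 12 mm diameter, y = -30 to +53 mm; flange at y = +54 mm, 16 mm thick hub at y = -37 mm, needle cap (10 mm diameter) y = -85 to -44 mm
- barrel_mid (a point): middle of the syringe's barrel, on its axis (at y = +10 mm, z = 8 mm in the syringe's frame)
- cap_tip (a point): end of the syringe's needle cap, on its axis (at y = -85 mm in the syringe's frame)
- tray: fixed shallow blue tray on the desk, 190 x 270 mm, floor 3 mm thick, rim 9 mm high; origin at the centre of its underside, long side along its y; the vials stand at its +y end, 80 mm apart (give or take 15 mm), the syringe lies in the rest of it
- sharps_box: fixed yellow sharps container, 116 x 152 x 176 mm (x, y, z), hollow, floor 7 to 10 mm thick; origin at the centre of its underside, z up. Its red top has one opening; the lid stands open on the +x side of it, hinged 42 mm behind the opening's centre, leaning back, its edge about 260 mm above the desk
- sharps_mouth (a point): centre of the opening in the container's top, 172 mm above the desk; the opening is 72 mm (the container's x) by 68 mm (its y)
- camera_stand: check camera: a fixed steel foot of 100 mm diameter with a 310 mm post, on which a white camera head (50 x 62 x 50 mm) is clamped; origin at the centre of the foot's underside, z up; the camera looks level along its -x, towards the robot; its +y is on the robot's left
- lens (a point): centre of the camera's lens front, 74 mm in front of the post's axis, 160 to 240 mm above the desk; its -x is the direction of view; the head gives way if it is pushed hard
- view_point (a point): point in the air 150 mm straight in front of the lens, at lens height, where the middle of the barrel is to be held; axes as the camera's: -x away from the lens, +y to the robot's left, z up
- highlighter: yellow highlighter with dark blue cap lying on the desk behind the tray, 118 x 17 x 18 mm; a bystander; origin at the centre of its underside
- mouse: black computer mouse on the desk, 110 x 58 x 36 mm; a bystander; origin at the centre of its underside

How it is judged:
On the way, in this order (a step that is already met when the one before it is completed fails the run):
1. the red-capped vial lies in the sharps container, let go (z of red_vial in the frame of sharps_box below 0.13 m and x of red_vial in the frame of sharps_box between -0.058 and 0.058 m and y of red_vial in the frame of sharps_box between -0.076 and 0.076 m and contact force between the fingers and red_vial below 0.05 N), for 0.2 s.
2. the syringe is held still at the view point, level, square to the camera, needle cap to the robot's left (distance between barrel_mid and view_point below 0.03 m and angle between the y axis of syringe and the y axis of view_point, either way round below 0.25 rad and angle between syringe's own y axis and vertical between 1.3708 and 1.7708 rad and y of cap_tip in the frame of view_point above 0.03 m and linear speed of syringe below 0.03 m/s and angular speed of syringe below 0.3 rad/s and contact force between the fingers and syringe above 0.5 N and contact force between syringe and camera_stand below 0.05 N), for 0.5 s.
At the end, for the whole second after the job is handed in: Red-capped vial let go inside the sharps container; syringe held still by the fingers only, barrel middle within 30 mm of the view point, level within 0.2 rad, across the view within 0.25 rad, needle cap to the robot's left; blue-capped vial upright within 30 mm of its start (all of step 1 and all of step 2 and angle between blue_vial's own z axis and vertical below 0.2 rad and distance of blue_vial from where it was at the start of the episode below 0.03 m); the arm keeps its last pose, push and grip.
It fails at once if the blue-capped vial is tipped or shifted by more than 30 mm (angle between blue_vial's own z axis and vertical above 0.5 rad or distance of blue_vial from where it was at the start of the episode above 0.03 m).
It fails at once if the camera is pushed out of place (lens moved by more than 15 mm) (distance of lens from where it was at the start of the episode above 0.015 m).
It fails at once if the mouse or the highlighter is shifted by more than 40 mm (distance of any of mouse, highlighter from where it was at the start of the episode above 0.04 m).
It also fails if it takes over 59 s, if anything falls off the work surface, if the arm or the gripper's body presses on something with over 40 N, if the wrist force passes 120 N, or if a joint passes its speed limit or range.

## Working session

There is one attempt and no reset: what is moved stays moved. The work goes in short steps, Python scripts to look and compute and a tool call to move; the robot and the scene stay as the last step left them, time stands still between calls to the robot, and variables do not carry over. Pictures are saved under pics/ and viewed, at most 10 in all, crops included, and the job is handed in when it is done.

```bash
ls; mkdir -p pics; python3 - <<'E'
from bench import r
import cv2
s=r.read_state();print({k:s[k] for k in("time","ee_pos","eef_rot","width","joint_positions")})
for n in("scene","top"):
    c=r.camera(n);cv2.imwrite(f"pics/{n}0.png",c["img"][:,:,::-1]);print(n,c["fx"],c["fy"],c["cx"],c["cy"],c["k1"],c["pose"].tolist() if hasattr(c["pose"],"tolist") else c["pose"])
E
```

```text
bench.py
pics
{'time': 0.0, 'ee_pos': array([0.22286015, 0.58353786, 0.24375104]), 'eef_rot': array([ 1.81376860e-01,  9.83413402e-01, -7.11099738e-04, -9.75482302e-05]), 'width': 0.08704185189195629, 'joint_positions': array([-1.22859601,  0.33288805, -0.06468808,  1.46092613,  0.02159592,
        1.34990924, -0.08848099])}
scene 565.2498365291293 565.2498365291293 326.1278222322633 243.05317174734753 -0.11586308101780876 [[0.47626499661478766, -0.6252929358447389, 0.6182074064439731, -0.04604225104036342], [-0.8790670779727773, -0.354837083674073, 0.31832643068724625, -0.47669486968044766], [0.02031564480688676, -0.6950535147974911, -0.7186709164448873, 0.9121353266777005], [0.0, 0.0, 0.0, 1.0]]
top 609.4141973718474 609.4141973718474 321.2275276129052 237.56092973424947 -0.08778785634492722 [[-0.0014544338397016422, -0.9897879446358937, 0.14254020231379966, 0.4304589505860191], [-0.9999989364290292, 0.0014241230167234401, -0.00031466560625398657, -0.11362588657762789], [0.0001084574407382502, -0.14254050837248425, -0.989788963218876, 1.422784411177517], [0.0, 0.0, 0.0, 1.0]]
```

View pics/scene0.png

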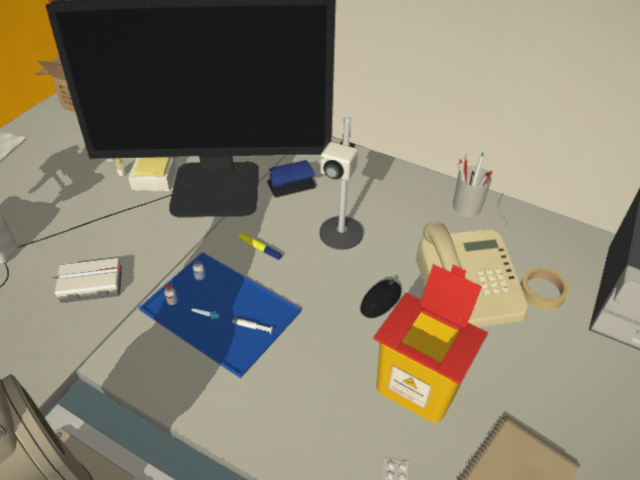

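View pics/top0.png

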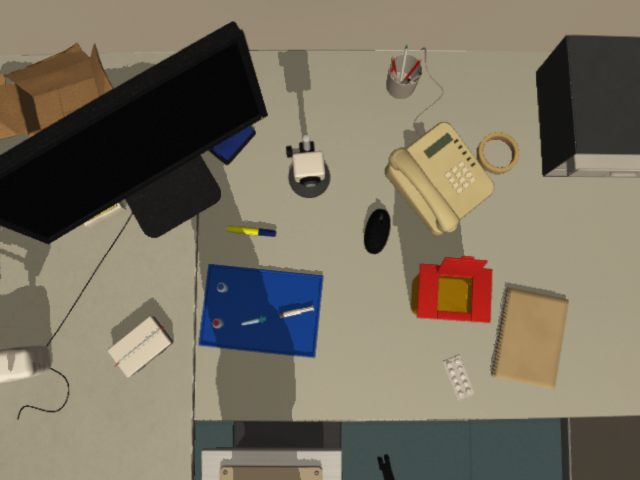

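The scene view shows the tray, both vials, syringe, camera, mouse and sharps box. In the top view, the red vial is at about (217,323), the blue vial at (222,287), the syringe from about (245,323) to (314,310), the camera head at (309,165) and the sharps opening at (454,295). I'll enlarge the parts that matter.

```bash
python3 - <<'E'
import cv2,numpy as np
s=cv2.imread("pics/scene0.png");t=cv2.imread("pics/top0.png")
z=lambda im,x,y,w,h,k:cv2.resize(im[y:y+h,x:x+w],None,fx=k,fy=k,interpolation=cv2.INTER_CUBIC)
cv2.imwrite("pics/traytop.png",z(t,190,255,140,105,5))
a=z(s,135,245,170,130,4);cv2.imwrite("pics/trayscene.png",a)
b=np.hstack([z(s,310,110,60,140,4),z(t,280,130,60,140,4),])
cv2.imwrite("pics/cam.png",b)
b=np.hstack([z(s,370,260,120,160,3),z(t,400,240,110,160,3)]);cv2.imwrite("pics/box.png",b)
E
```

```text
(no output)
```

View pics/traytop.png

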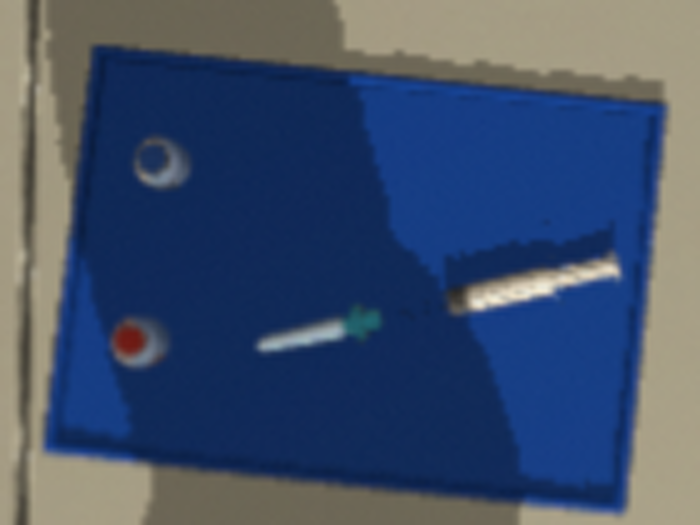

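View pics/trayscene.png

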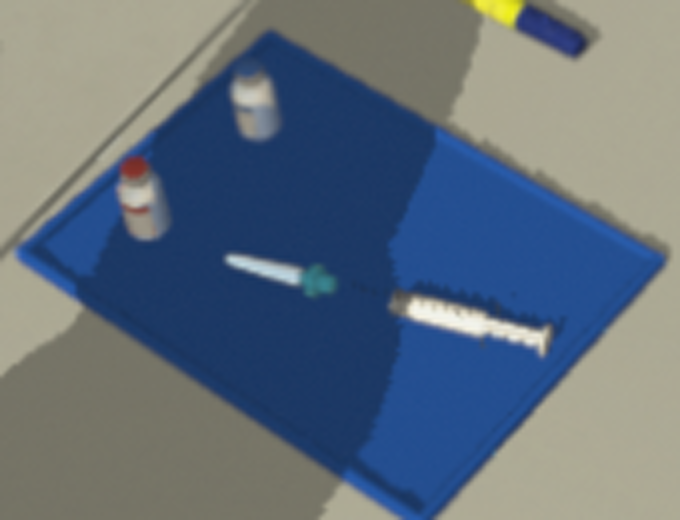

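View pics/cam.png

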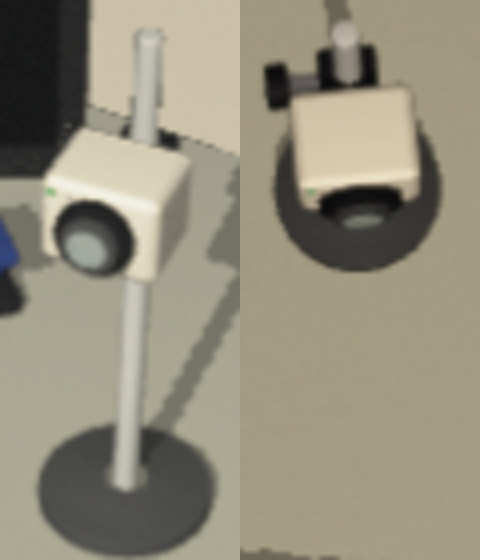

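View pics/box.png

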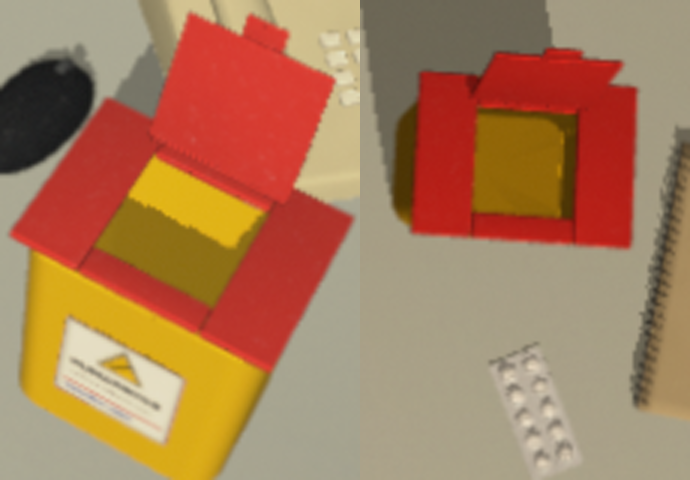

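The enlarged crops give these pixel positions in the original images:

| Feature | Top | Scene |
|---|---|---|
| Red cap | (215.6, 323) | (168.8, 286.5) |
| Syringe cap tip | (241.6, 324.2) | (192, 309.8) |
| Plunger end | (313.6, 308.2) | (272, 330.3) |
| Lens glass | (310.8, 184.8) | (331.2, 172.5) |
| Sharps opening | (454, 294) | not read |

```bash
cat > h.py <<'E'
import numpy as np,cv2
C={"scene":(565.25,326.128,243.053,-0.115863,[[0.47626499661478766,-0.6252929358447389,0.6182074064439731,-0.04604225104036342],[-0.8790670779727773,-0.354837083674073,0.31832643068724625,-0.47669486968044766],[0.02031564480688676,-0.6950535147974911,-0.7186709164448873,0.9121353266777005]]),
"top":(609.414,321.2275,237.561,-0.087788,[[-0.0014544338397016422,-0.9897879446358937,0.14254020231379966,0.4304589505860191],[-0.9999989364290292,0.0014241230167234401,-0.00031466560625398657,-0.11362588657762789],[0.0001084574407382502,-0.14254050837248425,-0.989788963218876,1.422784411177517]])}
def ray(n,u,v):
    f,cx,cy,k,P=C[n];P=np.array(P)
    K=np.array([[f,0,cx],[0,f,cy],[0,0,1]])
    p=cv2.undistortPoints(np.array([[[u,v]]],float),K,np.array([k,0,0,0,0.]))[0,0]
    d=P[:,:3]@[p[0],p[1],1];return P[:,3],d/np.linalg.norm(d)
def onz(n,u,v,z):
    o,d=ray(n,u,v);return o+d*(z-o[2])/d[2]
def tri(a,b):
    A=[];B=[]
    for n,(u,v) in(("top",a),("scene",b)):
        o,d=ray(n,u,v);M=np.eye(3)-np.outer(d,d);A.append(M);B.append(M@o)
    return np.linalg.solve(sum(A),sum(B)),np.linalg.norm(np.linalg.lstsq(np.vstack(A),np.hstack(B),rcond=None)[0]*0+0)
E
python3 - <<'E'
from h import *
np.set_printoptions(precision=4,suppress=True)
T=lambda x,y:(190+(x+.5)/5-.5,255+(y+.5)/5-.5)
S=lambda x,y:(135+(x+.5)/4-.5,245+(y+.5)/4-.5)
for n,t,s,z in(("red",(128,340),(135,166),.05),("blue",(155,158),(251,72),.05),("tip",(258,346),(228,259),.011),("plunger",(618,266),(548,341),.011)):
    print(n,onz("top",*T(*t),z),onz("scene",*S(*s),z),tri(T(*t),S(*s))[0])
print("tray",[onz("top",*T(*p),.009)[:2] for p in((93,46),(664,102),(622,510),(46,450))])
CT=lambda x,y:(280+(x-240+.5)/4-.5,130+(y+.5)/4-.5);CS=lambda x,y:(310+(x+.5)/4-.5,110+(y+.5)/4-.5)
print("lens",tri(CT(364,220),CS(85,250))[0],onz("top",*CT(364,220),.2))
print("foot",onz("top",*CT(357,187),.005),onz("scene",*CS(126,490),.005),"post",onz("top",*CT(345,33),.31),onz("scene",*CS(147,35),.31))
print("head edge",[onz("top",*CT(*p),.225)[:2] for p in((293,95),(408,88),(418,180),(297,184))])
BT=lambda x,y:(400+(x-360+.5)/3-.5,240+(y+.5)/3-.5);BS=lambda x,y:(370+(x+.5)/3-.5,260+(y+.5)/3-.5)
print("mouth",[onz("top",*BT(*p),.172)[:2] for p in((475,108),(577,112),(574,217),(472,213))])
print("mouthS",[onz("scene",*BS(*p),.172)[:2] for p in((157,152),(270,208),(205,325),(83,262))])
print("lid",[onz("top",*BT(*p),.26)[:2] for p in((495,54),(620,62))], "top corners",[onz("top",*BT(*p),.174)[:2] for p in((420,72),(637,88),(631,247),(412,233))])
E
```

```text
red [0.436  0.1238 0.05  ] [0.437  0.1205 0.05  ] [0.437  0.1229 0.0482]
blue [0.5176 0.1132 0.05  ] [0.5159 0.1085 0.05  ] [0.5187 0.1132 0.0446]
tip [0.4335 0.0704 0.011 ] [0.4348 0.0682 0.011 ] [0.4343 0.0695 0.0105]
plunger [ 0.4702 -0.0953  0.011 ] [ 0.4718 -0.0971  0.011 ] [ 0.4709 -0.0963  0.0113]
tray [array([0.5725, 0.1501]), array([ 0.5461, -0.1167]), array([ 0.359 , -0.0971]), array([0.3857, 0.1679])]
lens [ 0.7092 -0.0932  0.2318] [ 0.7165 -0.0924  0.2   ]
foot [ 0.7822 -0.0848  0.005 ] [ 0.7816 -0.0881  0.005 ] post [ 0.7815 -0.0852  0.31  ] [ 0.7808 -0.0864  0.31  ]
head edge [array([ 0.7757, -0.0567]), array([ 0.7792, -0.1151]), array([ 0.7312, -0.12  ]), array([ 0.7293, -0.059 ])]
mouth [array([ 0.5308, -0.3548]), array([ 0.5278, -0.4255]), array([ 0.4559, -0.421 ]), array([ 0.459 , -0.3508])]
mouthS [array([ 0.533 , -0.3599]), array([ 0.5275, -0.4278]), array([ 0.4422, -0.4229]), array([ 0.4472, -0.3529])]
lid [array([ 0.5585, -0.3517]), array([ 0.553 , -0.4326])] top corners [array([ 0.5556, -0.317 ]), array([ 0.544 , -0.4674]), array([ 0.4352, -0.4593]), array([ 0.4456, -0.3091])]
```

```bash
cat >> h.py <<'E'
def go(p,ang=None):
    """shift in tool axes to bring the grasp point to p; ang = wanted closing-axis angle (rad, from +y, ccw)"""
    from bench import r
    from scipy.spatial.transform import Rotation as R
    s=r.read_state();M=R.from_quat(s["eef_rot"]).as_matrix()
    g=s["ee_pos"]+M[:,2]*.003
    a=np.arctan2(-M[0,1],M[1,1])
    print("t",s["time"],"grasp",g.round(4),"ang",a.round(3),"tilt",M[:,2].round(3),"shift",(M.T@(np.array(p)-g)).round(4),"turn",None if ang is None else round(-(((ang-a)+np.pi/2)%np.pi-np.pi/2),3),"w",s["width"])
E
python3 -c "
from h import *
go([.4365,.1225,.12],-.05)"
```

```text
t 0.1 grasp [0.2229 0.5836 0.2409] ang -0.365 tilt [-0.    -0.001 -1.   ] shift [-0.364  -0.3544  0.1213] turn -0.315 w 0.08689370703628596
```

Units first: shifts go in shares of 0.75 m and turns go in shares of 2 rad. So -0.364 m / 0.75 = -0.4853, -0.354 m / 0.75 = -0.472, -0.315 rad / 2 = -0.1575.

{"fn": "inch_along", "kwargs": {"moves": {"sx": [-0.4853, -0.4853, -0.4853, -0.4853, -0.4853, -0.4853, -0.4853, -0.4853, -0.4853, -0.4853, -0.4853, -0.4853], "sy": [-0.472, -0.472, -0.472, -0.472, -0.472, -0.472, -0.472, -0.472, -0.472, -0.472, -0.472, -0.472], "sz": [0.0533, 0.0533, 0.0533, 0.0533, 0.0533, 0.0533, 0.0533, 0.0533, 0.16, 0.16, 0.16, 0.16], "rz": [-0.1575, -0.1575, -0.1575, -0.1575, -0.1575, -0.1575, -0.1575, -0.1575, -0.1575, -0.1575, -0.1575, -0.1575], "aperture": [0.037, 0.037, 0.037, 0.037, 0.037, 0.037, 0.037, 0.037, 0.037, 0.037, 0.037, 0.037]}, "squeeze": 20}}

```text
time: 1.3
ee_pos: [0.436, 0.1184, 0.1213]
eef_rot: [0.028, 1.0, -0.002, -0.002]
ft_force: [-0.1, 0.9, -0.4]
width: 0.0371
grip_force: 0.0
```

```bash
python3 -c "
from h import *
go([.4365,.1225,.03],-.05)"
```

```text
t 1.3 grasp [0.4359 0.1184 0.1183] ang -0.056 tilt [-0.004 -0.003 -1.   ] shift [-0.0007  0.0045  0.0883] turn -0.006 w 0.03711197118821626
```

{"fn": "inch_along", "kwargs": {"moves": {"sx": [0, 0], "sy": [0, 0], "sz": [0, 0], "rz": [0, 0], "aperture": [0.037, 0.037]}}}

```text
time: 1.5
ee_pos: [0.4368, 0.1244, 0.1251]
eef_rot: [0.024, 1.0, 0.0, 0.0]
ft_force: [1.0, 0.2, 1.0]
width: 0.0367
grip_force: 0.0
```

```bash
python3 - <<'E'
from h import *
go([.4365,.1225,.03],-.05)
from bench import r
a=r.camera("top")["img"][270:370,170:300];b=r.camera("scene")["img"][230:330,120:250]
cv2.imwrite("pics/pre.png",cv2.resize(np.hstack([a,b]),None,fx=3,fy=3,interpolation=2)[:,:,::-1])
E
```

```text
t 1.5 grasp [0.4368 0.1244 0.1221] ang -0.049 tilt [ 0.001  0.001 -1.   ] shift [ 0.0002 -0.002   0.0921] turn 0.001 w 0.03674779479276945
```

View pics/pre.png

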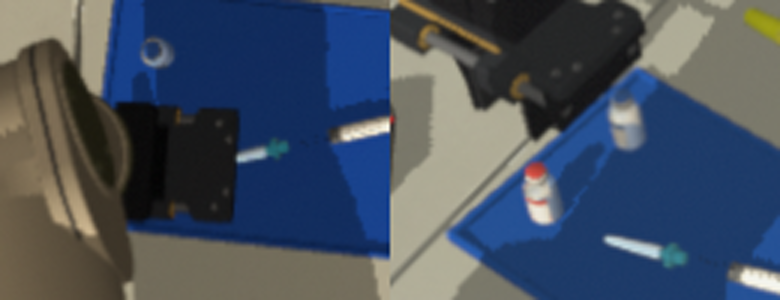

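The gripper is over the red vial, which is still upright and in place. The blue vial is clear of it. Next I'll descend and grip.

{"fn": "inch_along", "kwargs": {"moves": {"sx": [0, 0, 0, 0, 0, 0, 0, 0, 0, 0], "sy": [-0.0027, -0.0027, -0.0027, -0.0027, -0.0027, -0.0027, -0.0027, -0.0027, -0.0027, -0.0027], "sz": [0.04, 0.08, 0.1067, 0.1213, 0.1213, 0.1213, 0.1213, 0.1213, 0.1213, 0.1213], "rz": [0, 0, 0, 0, 0, 0, 0, 0, 0, 0], "aperture": [0.037, 0.037, 0.037, 0.037, 0.037, 0.037, 0, 0, 0, 0]}, "squeeze": 15}}

```text
time: 2.6
ee_pos: [0.4371, 0.1216, 0.0341]
eef_rot: [0.025, 1.0, 0.0, 0.0]
ft_force: [-1.5, 0.4, 6.5]
width: 0.0212
grip_force: 15.0
```

```bash
python3 -c "
from h import *
go([.492,-.388,.235],-.05)"
```

```text
t 2.6 grasp [0.4371 0.1216 0.0311] ang -0.05 tilt [ 0.001  0.001 -1.   ] shift [-0.0804 -0.5061 -0.2042] turn 0.0 w 0.021181413274400228
```

To row units: -0.3 m / 0.75 = -0.4, -0.25 m / 0.75 = -0.3333.

{"fn": "inch_along", "kwargs": {"moves": {"sx": [0, 0, 0, -0.0267, -0.0533, -0.0533, -0.0667, -0.08, -0.0933], "sy": [0, 0, 0, -0.0667, -0.1333, -0.2, -0.2667, -0.3333, -0.4], "sz": [-0.0667, -0.1333, -0.2, -0.272, -0.272, -0.272, -0.272, -0.272, -0.272], "rz": [0, 0, 0, 0, 0, 0, 0, 0, 0], "aperture": [0, 0, 0, 0, 0, 0, 0, 0, 0]}}}

```text
time: 3.5
ee_pos: [0.4877, -0.1581, 0.2379]
eef_rot: [0.025, 1.0, 0.0, 0.001]
ft_force: [2.3, 0.4, -0.7]
width: 0.0219
grip_force: 15.0
```

```bash
python3 -c "
from h import *
go([.492,-.389,.235],-.05)"
```

```text
t 3.5 grasp [ 0.4877 -0.1581  0.2349] ang -0.05 tilt [ 0.001  0.    -1.   ] shift [-1.570e-02 -2.304e-01 -2.000e-04] turn 0.0 w 0.021863964666973074
```

To row units: -0.21 m / 0.75 = -0.28, -0.2 m / 0.75 = -0.2667.

{"fn": "inch_along", "kwargs": {"moves": {"sx": [-0.0133, -0.0133, -0.0133, -0.0133, -0.0133, -0.0133, -0.0133, -0.0133], "sy": [-0.0533, -0.1067, -0.16, -0.2133, -0.2667, -0.28, -0.28, -0.28], "sz": [0, 0, 0, 0, 0, 0, 0, 0], "rz": [0, 0, 0, 0, 0, 0, 0, 0], "aperture": [0, 0, 0, 0, 0, 0, 0, 0]}}}

```text
time: 4.3
ee_pos: [0.4877, -0.3652, 0.2372]
eef_rot: [0.025, 1.0, 0.0, -0.0]
ft_force: [0.5, 0.6, 1.3]
width: 0.0215
grip_force: 15.0
```

```bash
python3 - <<'E'
from h import *
go([.492,-.389,.222],-.05)
from bench import r
a=r.camera("top")["img"][240:340,390:520];b=r.camera("scene")["img"][240:340,370:500]
cv2.imwrite("pics/box1.png",cv2.resize(np.hstack([a,b]),None,fx=3,fy=3,interpolation=2)[:,:,::-1])
E
```

```text
t 4.3 grasp [ 0.4877 -0.3652  0.2342] ang -0.049 tilt [-0.     0.001 -1.   ] shift [-0.0054 -0.0235  0.0121] turn 0.001 w 0.021481575984167386
```

View pics/box1.png

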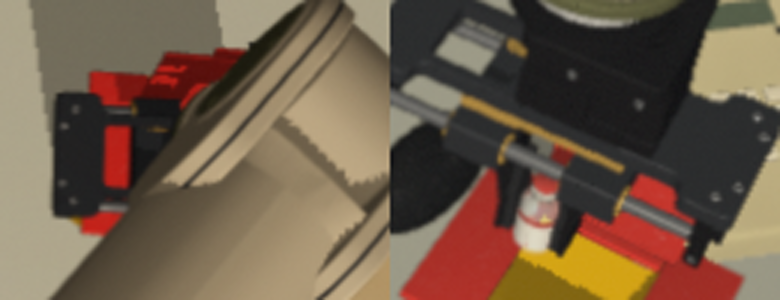

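The vial is held upright between the fingers, just short of the opening, and the gripper clears the lid. I'll move the last 24 mm and release.

{"fn": "inch_along", "kwargs": {"moves": {"sx": [-0.0067, -0.0067, -0.0067, -0.0067, -0.0067, -0.0067, -0.0067, -0.0067, -0.0067, -0.0067], "sy": [-0.0313, -0.0313, -0.0313, -0.0313, -0.0313, -0.0313, -0.0313, -0.0313, -0.0313, -0.0313], "sz": [0, 0.0147, 0.0147, 0.0147, 0.0147, 0.0147, 0.0147, 0.0147, -0.0133, -0.0133], "rz": [0, 0, 0, 0, 0, 0, 0, 0, 0, 0], "aperture": [0, 0, 0, 0, 0.05, 0.05, 0.05, 0.05, 0.05, 0.05]}}}

```text
time: 5.4
ee_pos: [0.4918, -0.3909, 0.2498]
eef_rot: [0.025, 1.0, -0.001, 0.001]
ft_force: [-0.8, -1.1, 1.2]
width: 0.0488
grip_force: 0.0
```

```bash
python3 -c "
from h import *
go([.4548,-.0232,.12],1.788)"
```

```text
t 5.4 grasp [ 0.4918 -0.3909  0.2468] ang -0.05 tilt [ 0.003 -0.002 -1.   ] shift [0.0557 0.3656 0.126 ] turn 1.304 w 0.04876975366937416
```

To row units: 0.3656 m / 0.75 = 0.4875, 0.35 m / 0.75 = 0.4667, 1.304 rad / 2 = 0.652.

{"fn": "inch_along", "kwargs": {"moves": {"sx": [0.0067, 0.0133, 0.0267, 0.0333, 0.04, 0.0533, 0.06, 0.0667, 0.0743, 0.0743, 0.0743, 0.0743], "sy": [0.0533, 0.1067, 0.16, 0.2133, 0.2667, 0.32, 0.3733, 0.4267, 0.4667, 0.4875, 0.4875, 0.4875], "sz": [0, 0, 0, 0, 0, 0, 0, 0.0267, 0.0667, 0.1067, 0.168, 0.168], "rz": [0.065, 0.13, 0.195, 0.26, 0.325, 0.39, 0.455, 0.52, 0.585, 0.652, 0.652, 0.652], "aperture": [0.04, 0.04, 0.04, 0.04, 0.04, 0.04, 0.04, 0.04, 0.04, 0.04, 0.04, 0.04]}}}

```text
time: 6.6
ee_pos: [0.4501, -0.022, 0.1171]
eef_rot: [0.626, 0.78, -0.003, -0.003]
ft_force: [-1.0, 0.0, 0.2]
width: 0.04
grip_force: 0.0
```

{"fn": "inch_along", "kwargs": {"moves": {"sx": [0, 0, 0], "sy": [0, 0, 0], "sz": [0, 0, 0], "rz": [0, 0, 0], "aperture": [0.04, 0.04, 0.04]}, "quiet": true}}

```text
ok
```

```bash
python3 - <<'E'
from h import *
go([.4548,-.0232,.014],1.788)
from bench import r
print(r.read_state()["joint_positions"].round(2))
a=r.camera("top")["img"][265:365,225:355];b=r.camera("scene")["img"][270:370,170:300];c=r.camera("top")["img"][240:340,390:520];d=r.camera("scene")["img"][310:410,360:490]
cv2.imwrite("pics/pre2.png",cv2.resize(np.vstack([np.hstack([a,b]),np.hstack([c,d])]),None,fx=3,fy=3,interpolation=2)[:,:,::-1])
E
```

```text
t 6.9 grasp [ 0.4551 -0.0225  0.1204] ang -1.354 tilt [ 0.003  0.001 -1.   ] shift [-0.0007 -0.0008  0.1064] turn -0.0 w 0.03963845109116659
[-0.64  0.06  0.61  2.07 -0.04  1.02  0.21]
```

View pics/pre2.png

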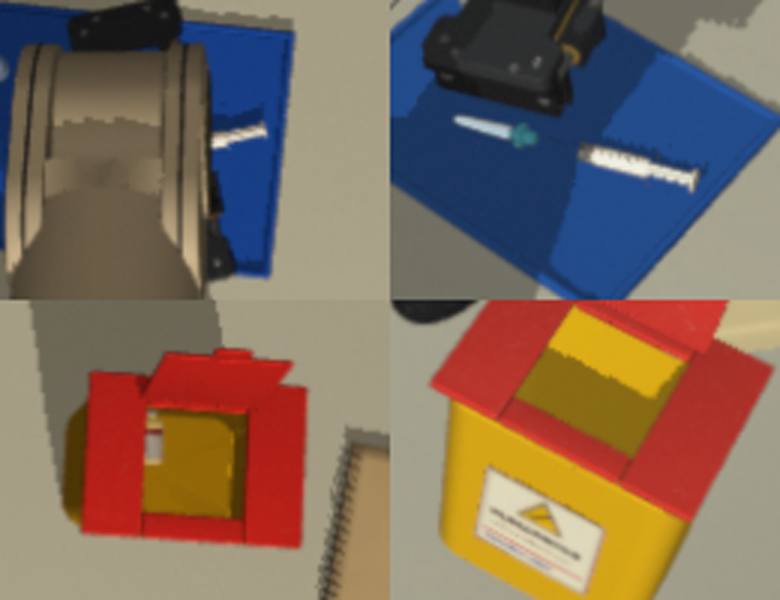

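The red vial now lies inside the sharps box, and the gripper is squarely across the barrel. Next I'll lower to the syringe, with the fingertips about 2 mm above the tray floor, and grip.

{"fn": "inch_along", "kwargs": {"moves": {"sx": [0, 0, 0, 0, 0, 0, 0, 0, 0, 0, 0], "sy": [-0.0013, -0.0013, -0.0013, -0.0013, -0.0013, -0.0013, -0.0013, -0.0013, -0.0013, -0.0013, -0.0013], "sz": [0.0533, 0.0933, 0.1133, 0.1227, 0.128, 0.128, 0.128, 0.128, 0.128, 0.128, 0.128], "rz": [0, 0, 0, 0, 0, 0, 0, 0, 0, 0, 0], "aperture": [0.04, 0.04, 0.04, 0.04, 0.04, 0.04, 0, 0, 0, 0, 0]}, "squeeze": 20}}

```text
time: 8.2
ee_pos: [0.4529, -0.0223, 0.0256]
eef_rot: [0.626, 0.78, 0.0, 0.0]
ft_force: [0.3, 0.2, 1.6]
width: 0.0115
grip_force: 19.9
```

```bash
python3 -c "
from h import *
go([.4548,-.0232,.11])"
```

```text
t 8.2 grasp [ 0.4529 -0.0223  0.0226] ang -1.354 tilt [ 0.  0. -1.] shift [-0.0013  0.0016 -0.0874] turn None w 0.01149828540313464
```

To row units: -0.22 m / 0.75 = -0.2933, -0.21 m / 0.75 = -0.28.

{"fn": "inch_along", "kwargs": {"moves": {"sx": [0, 0, 0, 0, 0, 0, 0, 0, 0], "sy": [0, 0, 0, 0, 0, 0, 0, 0, 0], "sz": [-0.0267, -0.08, -0.1333, -0.1867, -0.24, -0.28, -0.2933, -0.2933, -0.2933], "rz": [0, 0, 0, 0, 0, 0, 0, 0, 0], "aperture": [0, 0, 0, 0, 0, 0, 0, 0, 0]}}}

```text
time: 9.1
ee_pos: [0.4523, -0.0224, 0.2442]
eef_rot: [0.626, 0.78, -0.001, -0.001]
ft_force: [-0.0, 0.7, 1.0]
width: 0.0114
grip_force: 19.9
```

```bash
python3 -c "
from h import *
go([.559,-.104,.243],-1.506)"
```

```text
t 9.1 grasp [ 0.4522 -0.0224  0.2412] ang -1.354 tilt [-0.002 -0.    -1.   ] shift [-0.1027  0.0867 -0.002 ] turn 0.152 w 0.011380472325048945
```

To row units: -0.103 m / 0.75 = -0.1373, -0.095 m / 0.75 = -0.1267, 0.152 rad / 2 = 0.076.

{"fn": "inch_along", "kwargs": {"moves": {"sx": [-0.0267, -0.0533, -0.08, -0.1067, -0.1267, -0.1373, -0.1373, -0.1373, -0.1373, -0.1373, -0.1373, -0.1373], "sy": [0.02, 0.04, 0.0667, 0.0867, 0.1067, 0.116, 0.116, 0.116, 0.116, 0.116, 0.116, 0.116], "sz": [0, 0, 0, 0, 0, -0.0027, -0.0027, -0.0027, -0.0027, -0.0027, -0.0027, -0.0027], "rz": [0.015, 0.03, 0.045, 0.06, 0.075, 0.076, 0.076, 0.076, 0.076, 0.076, 0.076, 0.076], "aperture": [0, 0, 0, 0, 0, 0, 0, 0, 0, 0, 0, 0]}}}

```text
time: 10.3
ee_pos: [0.5598, -0.104, 0.2476]
eef_rot: [0.684, 0.73, 0.0, -0.0]
ft_force: [0.1, -0.0, -0.9]
width: 0.0116
grip_force: 19.9
```

```bash
python3 - <<'E'
from h import *
go([.559,-.104,.243],-1.506)
from bench import r
a=r.camera("top")["img"][120:300,230:380];b=r.camera("scene")["img"][110:290,220:370]
cv2.imwrite("pics/view.png",cv2.resize(np.hstack([a,b]),None,fx=2.6,fy=2.6,interpolation=2)[:,:,::-1])
E
```

```text
t 10.3 grasp [ 0.5598 -0.104   0.2446] ang -1.505 tilt [ 0.  0. -1.] shift [ 0.     -0.0008  0.0016] turn 0.001 w 0.011580730945749105
```

View pics/view.png

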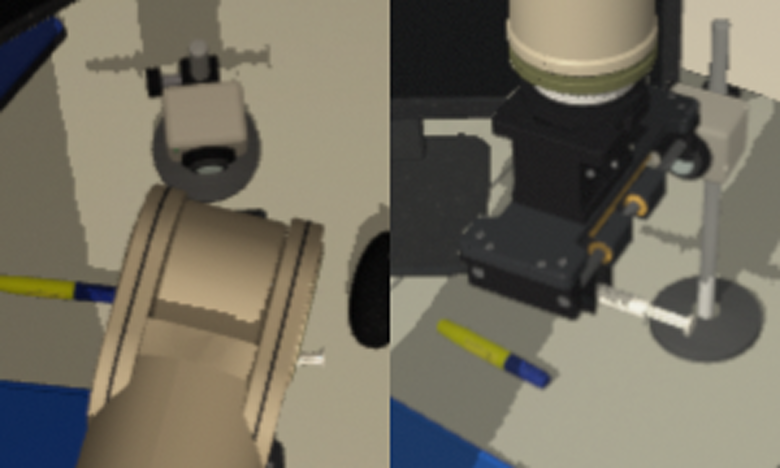

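The syringe is held in front of the camera with the plunger end at about (354,258) in top and (336,234) in scene. The camera and highlighter haven't moved. I'll check that it is level by triangulating the plunger end.

```bash
python3 -c "
from h import *
print(tri((353.9,257.5),(336,233.6))[0], 'expected .565 -.179 .233')"
```

```text
[ 0.56282418 -0.17948251  0.23542656] expected .565 -.179 .233
```

{"fn": "inch_along", "kwargs": {"moves": {"sx": [0, 0, 0, 0, 0, 0, 0, 0], "sy": [0, 0, 0, 0, 0, 0, 0, 0], "sz": [0.0013, 0.0013, 0.0013, 0.0013, 0.0013, 0.0013, 0.0013, 0.0013], "rz": [0, 0, 0, 0, 0, 0, 0, 0], "aperture": [0, 0, 0, 0, 0, 0, 0, 0]}}}

```text
time: 11.2
ee_pos: [0.5599, -0.1042, 0.2464]
eef_rot: [0.684, 0.73, 0.0, -0.0]
ft_force: [-0.3, 0.1, -1.2]
width: 0.0115
grip_force: 19.9
```

The plunger end is within 3 mm of where it should be, so the syringe is level and square.

```bash
python3 -c "
from bench import r
print(r.close_job())"
```

```text
the job is handed in; nothing more can be done
None
```

The job is handed in, with no verdict returned: the red vial is lying in the sharps box, the syringe is held still at the view point (level, square, cap to the left), and the camera and highlighter looked unmoved in the last picture; I did not re-measure the blue vial or mouse at the end, but nothing came near either.

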